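# Show the helper how to lay the incense charcoal

### The arm

A 6-joint arm with a two-finger parallel gripper is mounted at the origin on the work surface. World frame = base frame: x ahead of the robot, y to its left, z up, the work surface at z = 0. Lengths are in m, angles in rad, forces in N, time in s.
With the tool pointing down it reaches from about 0.35 to 1 m from the base axis. Payload 7.1 kg.
Tool frame: the origin (TCP) lies between the finger pads, 19 mm behind the fingertips; this is the grasp point; z points along the fingers, y is the line along which they close (so a half turn about z gives the same grasp; the last joint's range is limited). The gripper opens to 85 mm and grips with 20 to 120 N. Pads are 22 mm wide; open, the fingers measure 114 mm over their backs; the gripper's body (76 mm by 85 mm) begins 54 mm behind the grasp point. The pads swing forward as they close: fully open they stand 13 mm farther back than shut.
Start: joints at [1.249, 0.423, 1.63, -0, 1.089, -0.019], TCP at [0.186, 0.597, 0.25] pointing down, gripper open.
Joint ranges: [-3, 3], [-0.9, 2.11], [0.09, 2.58], [-1.31, 4.45], [0.11, 2.69], [-2.54, 2.54]. Speed limits (rad/s): [2.39, 2.39, 3.01, 3.14, 3.14, 3.14].

### API

Orientations are given as a rotation vector (axis times angle).
In Python, from station import env, cams, order gives the robot as it stands. The module is installed in compiled form; this text tells all that it offers.
- The arm moves only by the tool step_arm, never from a script. Its argument "deltas" is a list that holds one entry, the list of rows, each a list of 4 numbers: the shift along the tool's x, y, z normalised to -1 to 1, where 1 is 0.1 m, then the turn about the tool's z normalised to -1 to 1, where 1 is 60 degrees. In form: [[[x, y, z, turn], ...]]. A call has 1 to 8 rows; each row is the pose to reach, as a shift and turn from the pose commanded when the call began, along the tool's axes at that moment; what a row does not reach only later rows make up. A row lasts 1/8 s, in which the tool goes at most 62.5 mm and 10.7 degrees, less where a joint would pass 70% of its speed; a pose out of reach is approached as far as the arm can. A call with a number of a shift or a turn outside -1 to 1 is refused whole. A call with a gripper value outside its range is refused whole. "gripper" is the closure, from -1 (fully open) to 1 (shut), set as the call begins (left out, the last holds). The fingers move at their own pace and stop on an object; the grip force is fixed at half the most. Time passes only in rows, so rows that repeat a pose let the fingers close. It gives the time, the measured TCP pose, the force, the opening and the grip force at its end, in the units of the state.
- env.state(): the state, without advancing time (a new reading comes with each control period).
- cams.capture(name): name is "scene" or "side" or "wrist"; returns the picture (384x512x3 uint8, red, green, blue); there is no depth.
- cams.get_calibration(name): a dict with "camera_matrix" (3x3 intrinsics, pixels), "xyz" and "attitude" of the camera in the world; the wrist camera has in their place "tool_from_camera" (4x4, takes a point from camera to tool coordinates, whose origin is the TCP and whose axes are the flange's). Camera axes: x right, y up, looking along -z (the intrinsics and any distortion apply to the point x, -y, -z); pixel columns grow to the right and rows downward; lengths in m; the calibration is good to about 2 mm. A picture is of the moment at which its call begins: read the wrist's pose just before it. get_calibration takes no time and is no camera call.
- order.sign_off(): hands the job in; it is judged then, once.
The state is a dict: "clock": time; "joints": joint angles; "qvel": joint speeds; "joint_torque": joint torques, N m; "ee_pos": TCP position; "orientation": TCP orientation; "wrist_force": force on the tool from outside, world axes, zero at the start; "moment": the same for the moment, N m; "opening": opening from 0.0 (shut) to 1.0 (fully open); "grasp_force": force on a finger pad.
Only numpy, scipy, OpenCV 4.12 (cv2) and the standard library are available. Lean on these libraries where they do the work, as an engineer would, in place of code of your own. Each camera call takes 0.05 s, during which the arm holds its last target. There are 200 camera calls.

### The job

Show the new helper, by pointing only, how the incense is lit: point down at the red spring clip on the steel tongs (these have to be opened), then at the charcoal tablet on the white saucer (this is what they take), then into the mouth of the black incense cup (that is where it goes). Each time hold the fingertips two to three centimetres above the middle of the thing, pointing straight down, and stay still there for two full seconds; lift the hand to well above the other small things before moving on, so that it does not hover low over anything else. Touch and move nothing at all, and finish with the hand drawn back at least 15 cm from all three.

Things in the scene. Friction and masses are not known exactly. Their poses are not given: they have to be found in the camera images.
- tongs: sprung steel charcoal tongs lying flat on the table on their edge, 200 mm long, 28 mm wide, 12 mm tall, held shut by a red spring clip. Origin on the underside at mid-length; x runs along the tongs from the bow (x = -100 mm) to the tips (x = +100 mm), z up. Loose, 0.11 kg
- clip (a point): middle of the top of the red spring clip that holds the tongs shut, 28 mm above the table and 45 mm from mid-length towards the tips. The clip is 22 mm along the tongs and 36 mm across its two flared ears, whose top edges are level with this point. FIRST thing to point at
- saucer: white enamel saucer, 108 mm across, rim 13 mm high, inner floor 4 mm above the table. Origin at the centre of its underside. Loose
- charcoal: dark grey charcoal tablet, a disc 40 mm across and 14 mm thick (16 mm with its raised ring), lying flat in the middle of the saucer. Origin at the centre of its underside. Loose
- charcoal_top (a point): centre of the upper face of the charcoal tablet, about 18 mm above the table. SECOND thing to point at
- incense_cup: black ceramic incense cup with a foot and a short stem, 84 mm across the rim (74 mm inside), 78 mm tall, open at the top. Origin at the centre of its underside. Loose
- cup_mouth (a point): centre of the incense cup's mouth, level with its rim, 78 mm above the table. THIRD thing to point at
- mortar: small wooden mortar, 86 mm across, 85 mm tall, with a wooden pestle leaning in it whose end stands 114 mm above the table. Origin at the centre of its underside. A bystander
- sugar_bowl: white sugar bowl with a blue lid and knob, 92 mm across, 85 mm tall. Origin at the centre of its underside. A bystander
- jebena: empty teal jebena (coffee pot), round belly 144 mm across, slim neck, 240 mm tall; the tallest loose thing. Its spout reaches 98 mm to its +y side at 180 mm height, its handle 89 mm to its -y side. Origin at the centre of its underside. A bystander
- tray: round plastic tray with a woven look, 324 mm across, rim 28 mm high, floor 6 mm above the table; three coffee cups and a spoon are on it. Origin at the centre of its underside. A bystander
- coffee_cup0: small white handleless coffee cup with a red band, 68 mm across the rim, 52 mm tall, standing on the tray; origin at the centre of its underside. A bystander
- coffee_cup1: small white handleless coffee cup with a green band, 68 mm across the rim, 52 mm tall, standing on the tray; origin at the centre of its underside. A bystander
- coffee_cup2: small white handleless coffee cup with a yellow band, 68 mm across the rim, 52 mm tall, standing on the tray; origin at the centre of its underside. A bystander
- spoon: coffee spoon with a steel bowl and a wooden handle, 130 mm long, lying on the tray. A bystander. (Fixed equipment, farther out than all listed things: at the left edge a white hot plate 84 mm high, at the far left a roasting pan, at the back edge two glass jars 157 mm tall, at the right edge a steel flask 272 mm tall, at the far right a carton)

How it is judged:
On the way, in this order (a step that is already met when the one before it is completed fails the run):
1. fingertips held just above the red clip on the tongs, pointing down (horizontal distance between the grasp point and clip below 0.02 m and z of the grasp point in the frame of clip between 0.021 and 0.065 m and angle between the grasp point's own z axis and vertical above 2.6 rad), for 1.5 s.
2. then held just above the charcoal tablet, pointing down (horizontal distance between the grasp point and charcoal_top below 0.02 m and z of the grasp point in the frame of charcoal_top between 0.021 and 0.065 m and angle between the grasp point's own z axis and vertical above 2.6 rad), for 1.5 s.
3. then held just above the mouth of the black incense cup, pointing down (horizontal distance between the grasp point and cup_mouth below 0.025 m and z of the grasp point in the frame of cup_mouth between 0.021 and 0.065 m and angle between the grasp point's own z axis and vertical above 2.6 rad), for 1.5 s.
At the end, for the whole second after the job is handed in: Clip, charcoal and cup were pointed at in that order (TCP within 20 mm sideways, 25 mm for the cup, 21 to 65 mm above, within 30 degrees of straight down, 1.5 s each); now the TCP is over 130 mm from all three and every loose thing is at rest within 6 mm of its start (distance between the grasp point and clip above 0.13 m and distance between the grasp point and charcoal_top above 0.13 m and distance between the grasp point and cup_mouth above 0.13 m and distance of each of tongs, saucer, charcoal, incense_cup, mortar, sugar_bowl, jebena, tray, coffee_cup0, coffee_cup1, coffee_cup2, spoon from where it was at the start of the episode below 0.006 m and linear speed of each of tongs, charcoal, incense_cup below 0.03 m/s); the robot touches nothing.
It fails at once if the robot touches anything (contact force between any of the arm, the fingers and anything else above 0.3 N).
It fails at once if a thing is moved, lifted or knocked by more than 6 mm (distance of any of tongs, saucer, charcoal, incense_cup, mortar, sugar_bowl, jebena, tray, coffee_cup0, coffee_cup1, coffee_cup2, spoon from where it was at the start of the episode above 0.006 m).
It fails at once if the hand hovers low over a thing that is not meant: TCP within 25 mm sideways and less than 65 mm above the top of the mortar, sugar bowl, jebena or a coffee cup ((horizontal distance between the grasp point and mortar below 0.025 m and z of the grasp point in the frame of mortar between 0.085 and 0.15 m) or (horizontal distance between the grasp point and sugar_bowl below 0.025 m and z of the grasp point in the frame of sugar_bowl between 0.085 and 0.15 m) or (horizontal distance between the grasp point and jebena below 0.025 m and z of the grasp point in the frame of jebena between 0.24 and 0.305 m) or (horizontal distance between the grasp point and coffee_cup0 below 0.025 m and z of the grasp point in the frame of coffee_cup0 between 0.052 and 0.117 m) or (horizontal distance between the grasp point and coffee_cup1 below 0.025 m and z of the grasp point in the frame of coffee_cup1 between 0.052 and 0.117 m) or (horizontal distance between the grasp point and coffee_cup2 below 0.025 m and z of the grasp point in the frame of coffee_cup2 between 0.052 and 0.117 m)).
It also fails if it takes over 61 s, if anything falls off the work surface, if the arm or the gripper's body presses on something with over 40 N, if the wrist force passes 120 N, or if a joint passes its speed limit or range.

## Working session

There is one attempt and no reset: what is moved stays moved. The work goes in short steps, Python scripts to look and compute and a tool call to move; the robot and the scene stay as the last step left them, time stands still between calls to the robot, and variables do not carry over. Pictures are saved under pics/ and viewed, at most 10 in all, crops included, and the job is handed in when it is done.

Besides the shell and the picture viewer there is one more tool, called after "Request:" as a command line: name --argument value ..., lists and objects as JSON in quotes. step_arm: Moves the arm, as the interface text tells. Scaled input: -1 to 1 covers 0.1 m each way for a shift and 60 degrees each way for a turn. Its arguments: {"type":"object","properties":{"deltas":{"type":"array"},"gripper":{"type":"number"}},"required":["deltas"]}

```bash
mkdir -p pics
python3 - <<'E'
from station import env,cams,order
import cv2,numpy as np
s=env.state();print(s['clock'],s['ee_pos'],s['orientation'],s['opening'])
for n in("scene","side","wrist"):
    c=cams.get_calibration(n);print(n,c)
    cv2.imwrite(f'pics/{n}0.png',cams.capture(n)[:,:,::-1])
E
```

```text
0.0 [0.18617467 0.59607489 0.24923654] [-4.73684639e-01 -3.10542694e+00  2.41734381e-03] 1.0035952940912787
scene {'camera_matrix': array([[397.15071679,   0.        , 251.98601478],
       [  0.        , 397.15071679, 196.57070951],
       [  0.        ,   0.        ,   1.        ]]), 'xyz': array([ 1.04147102, -0.79827241,  0.67666288]), 'attitude': array([0.95634543, 0.22967224, 0.47711649])}
side {'camera_matrix': array([[427.39462767,   0.        , 249.88371806],
       [  0.        , 427.39462767, 190.09742583],
       [  0.        ,   0.        ,   1.        ]]), 'xyz': array([ 0.09012286, -0.55789225,  0.73317007]), 'attitude': array([ 0.78074467, -0.30075282, -0.72417203])}
wrist {'camera_matrix': array([[342.79292331,   0.        , 257.91798792],
       [  0.        , 342.79292331, 191.62234259],
       [  0.        ,   0.        ,   1.        ]]), 'tool_from_camera': array([[ 2.07894176e-04,  9.60507912e-01,  2.78252598e-01,
         7.10887650e-02],
       [ 9.99999858e-01, -3.36486266e-04,  4.14384536e-04,
        -1.00077152e-03],
       [ 4.91647804e-04,  2.78252473e-01, -9.60507845e-01,
        -1.23361556e-01],
       [ 0.00000000e+00,  0.00000000e+00,  0.00000000e+00,
         1.00000000e+00]])}
```

View pics/scene0.png

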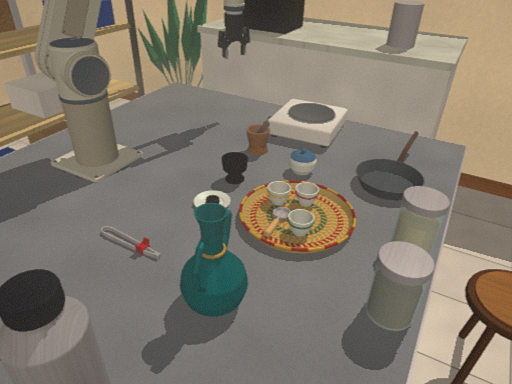

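View pics/side0.png

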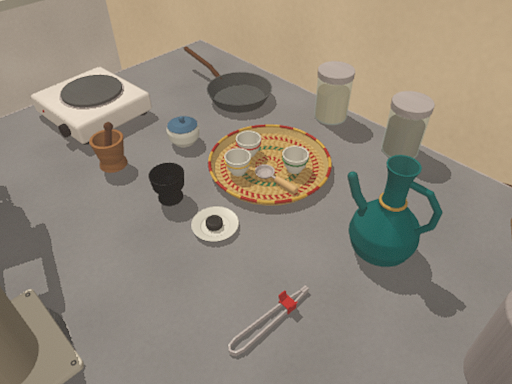

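View pics/wrist0.png

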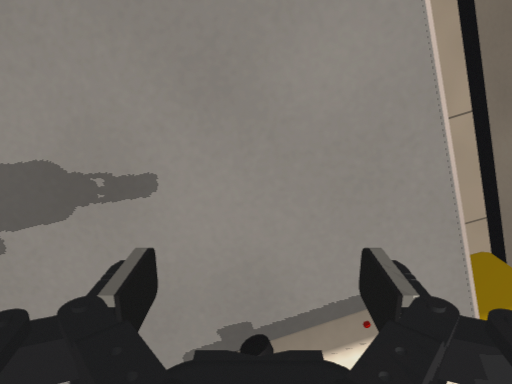

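The side view shows the clip at about (288,300), the charcoal at (214,221) and the cup mouth at (167,173). The jebena is at (385,235). The scene view has the clip at (143,245), the cup mouth at (235,158), the mortar at (258,135) and the sugar bowl at (303,160).

```bash
cat > h.py <<'E'
from station import env,cams,order
import cv2,numpy as np
from scipy.spatial.transform import Rotation as R
def onplane(n,uv,z):
    c=cams.get_calibration(n);K=c['camera_matrix'];M=R.from_rotvec(c['attitude']).as_matrix()
    d=M@(np.diag([1,-1,-1])@np.linalg.inv(K)@[*uv,1]);o=c['xyz'];return (o+d*(z-o[2])/d[2])[:2].round(4)
def delta(p):
    s=env.state();return (R.from_rotvec(s['orientation']).inv().apply(np.array(p)-s['ee_pos'])*10).round(3)
E
python3 - <<'E'
from h import *
for n in('scene','side'):
    im=cv2.imread(f'pics/{n}0.png').astype(int);b,g,r=im[...,0],im[...,1],im[...,2]
    m=((r>130)&(g<70)&(b<70)).astype(np.uint8)
    if n=='scene':m[:225]=0;m[:,180:]=0
    else:m[:270]=0
    ys,xs=np.nonzero(m);print(n,'clip',xs.min(),xs.max(),ys.min(),ys.max(),onplane(n,(xs.mean(),ys.mean()),.019))
P=[('side','coal',(214,221),.018),('side','cup',(167,173.5),.078),('scene','cup',(235,158.5),.078),('side','saucer',(215,223),.011),
('side','mortar',(108,136),.085),('scene','mortar',(258,130),.085),('side','sugar',(182,120),.085),('scene','sugar',(303,151),.085),
('side','jebtop',(403,166),.24),('scene','jebtop',(213,212),.24),('side','jebena',(384,245),.05),('side','spouttip',(353,176),.18),('side','handle',(437,212),.15),('side','c',(248,141),.052),('side','c',(237,158),.052),('side','c',(295,156),.052),('side','bow',(235,350),.006),('side','tips',(307,290),.006),('scene','bow',(104,231),.006),('scene','tips',(159,256),.006)]
for n,k,u,z in P:print(n,k,onplane(n,u,z))
a=cv2.imread('pics/side0.png')
A=np.hstack([cv2.resize(a[255:365,220:330],(400,400),interpolation=2),cv2.resize(a[150:260,140:250],(400,400),interpolation=2)])
cv2.imwrite('pics/crop.png',A)
print(delta([.5,.2,.3]))
E
```

```text
scene clip 135 148 238 249 [ 0.452  -0.2701]
side clip 279 296 291 312 [ 0.446  -0.2753]
side coal [ 0.4814 -0.0182]
side cup [0.4675 0.1294]
scene cup [0.4754 0.1326]
side saucer [ 0.4829 -0.0193]
side mortar [0.4415 0.3503]
scene mortar [0.4439 0.3407]
side sugar [0.622  0.2743]
scene sugar [0.6424 0.2769]
side jebtop [ 0.6873 -0.3198]
scene jebtop [ 0.6994 -0.3147]
side jebena [ 0.6698 -0.3367]
side spouttip [ 0.6642 -0.2392]
side handle [ 0.7238 -0.3934]
side c [0.7139 0.1135]
side c [0.6447 0.0811]
side c [ 0.7552 -0.0164]
side bow [ 0.3133 -0.2737]
side tips [ 0.4999 -0.281 ]
scene bow [ 0.3168 -0.2714]
scene tips [ 0.5035 -0.2731]
[-4.176 -2.847 -0.502]
```

View pics/crop.png

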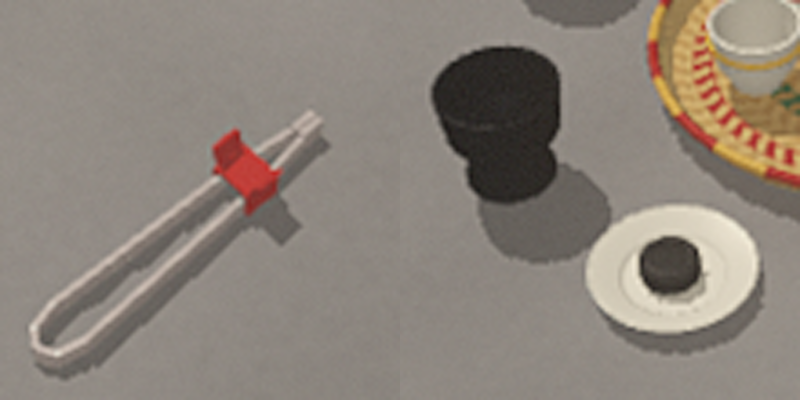

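The crop puts the charcoal top at side (214.5,219), the saucer centre at (214.8,223.7) and the cup rim centre at (166.4,174). The clip sits square across the tongs. I'll shut the gripper and travel high.

Request:
step_arm --deltas '[[[-0.3,-0.3,0,0],[-0.7,-0.6,0,0],[-1,-0.9,0,0],[-1,-0.9,0,0],[-1,-0.9,0,0]]]' --gripper 1

```text
clock: 0.78
ee_pos: [0.255, 0.4813, 0.2502]
orientation: [-0.475, -3.106, -0.001]
wrist_force: [-0.1, -0.1, -0.3]
opening: 0.001
grasp_force: 0.0
```

Request:
step_arm --deltas '[[[-0.3,-0.3,0,0],[-0.7,-0.6,0,0],[-1,-0.9,0,0],[-1,-0.9,0,0],[-1,-0.9,0,0]]]'

```text
clock: 1.4
ee_pos: [0.3235, 0.3663, 0.2502]
orientation: [0.473, 3.106, 0.001]
wrist_force: [0.2, 0.3, -0.1]
opening: 0.001
grasp_force: 0.0
```

Request:
step_arm --deltas '[[[-0.3,-0.3,0,0],[-0.7,-0.6,0,0],[-1,-0.9,0,0],[-1,-0.9,0,0],[-1,-0.9,0,0]]]'

```text
clock: 2.02
ee_pos: [0.392, 0.2506, 0.25]
orientation: [-0.473, -3.106, -0.001]
wrist_force: [-0.2, -0.1, -0.3]
opening: -0.002
grasp_force: 0.0
```

Request:
step_arm --deltas '[[[-0.3,-0.3,0,0],[-0.7,-0.6,0,0],[-1,-0.9,0,0],[-1,-0.9,0,0],[-1,-0.9,0,0]]]'

```text
clock: 2.65
ee_pos: [0.4604, 0.135, 0.2499]
orientation: [-0.472, -3.105, -0.0]
wrist_force: [-0.4, -0.5, -0.0]
opening: -0.001
grasp_force: 0.0
```

```bash
cat >> h.py <<'E'
def wsnap(f):
    s=env.state();cv2.imwrite(f,cams.capture('wrist')[:,:,::-1]);np.save(f+'.npy',np.r_[s['ee_pos'],s['orientation']])
def wplane(f,uv,z):
    p=np.load(f+'.npy');c=cams.get_calibration('wrist');T=np.eye(4);T[:3,:3]=R.from_rotvec(p[3:]).as_matrix();T[:3,3]=p[:3];T=T@c['tool_from_camera']
    d=T[:3,:3]@(np.diag([1,-1,-1])@np.linalg.inv(c['camera_matrix'])@[*uv,1]);o=T[:3,3];return (o+d*(z-o[2])/d[2])[:2].round(4)
E
python3 -c "
from h import *
wsnap('pics/w1.png')
for u in((495,300),(511,290),(470,384)):print(onplane('side',u,.15))"
```

```text
[ 0.614  -0.5508]
[ 0.6499 -0.5604]
[ 0.4629 -0.5835]
```

View pics/w1.png

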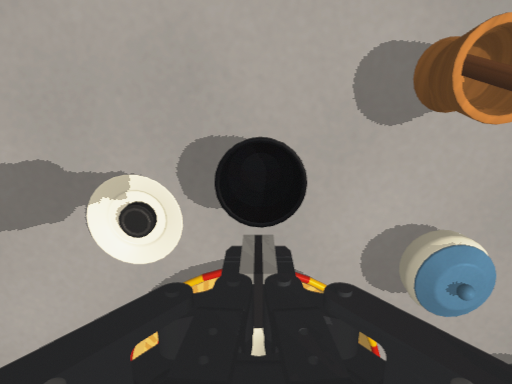

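Request:
step_arm --deltas '[[[-0.3,-0.3,0,0],[-0.6,-0.6,0,0],[-0.6,-0.9,0,0],[-0.6,-1,0,0],[-0.6,-1,0,0]]]'

```text
clock: 3.32
ee_pos: [0.488, 0.0211, 0.2501]
orientation: [-0.473, -3.106, -0.0]
wrist_force: [-0.1, 0.3, 0.1]
opening: -0.001
grasp_force: 0.0
```

Request:
step_arm --deltas '[[[-0.1,-0.3,0,0],[-0.2,-0.6,0,0],[-0.3,-0.9,0,0],[-0.3,-1,0,0],[-0.3,-1,0,0]]]'

```text
clock: 3.95
ee_pos: [0.487, -0.0834, 0.25]
orientation: [-0.474, -3.105, -0.001]
wrist_force: [-0.7, 0.6, 0.5]
opening: 0.001
grasp_force: 0.0
```

Request:
step_arm --deltas '[[[-0.1,-0.3,0,0],[-0.2,-0.6,0,0],[-0.3,-0.9,0,0],[-0.3,-1,0,0],[-0.3,-1,0,0]]]'

```text
clock: 4.58
ee_pos: [0.4857, -0.1877, 0.2498]
orientation: [-0.474, -3.105, -0.001]
wrist_force: [0.1, 0.1, 0.2]
opening: 0.001
grasp_force: 0.0
```

Request:
step_arm --deltas '[[[0,-0.3,0,0],[0,-0.6,0,0],[0,-0.9,0,0],[0,-0.9,0,0],[0,-0.9,0,0]]]'

```text
clock: 5.2
ee_pos: [0.4592, -0.273, 0.2499]
orientation: [-0.473, -3.105, -0.001]
wrist_force: [-0.3, -0.0, -0.2]
opening: -0.0
grasp_force: 0.0
```

```bash
python3 -c "
from h import *
wsnap('pics/w2.png');print(env.state()['ee_pos'],delta([.45,-.273,.25]))"
```

```text
[ 0.4593014  -0.27298331  0.24994757] [ 0.089 -0.028 -0.001]
```

View pics/w2.png

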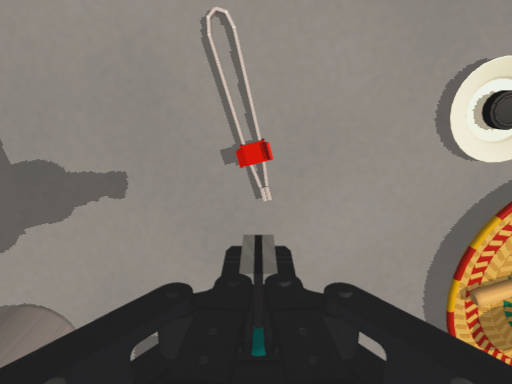

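The first wrist view shows the cup mouth at (261,182), the charcoal at (138,219), the mortar at the right and the sugar bowl at lower right. In the second, the clip centre is at (254,153), and the flask is well away at lower left.

```bash
python3 -c "
from h import *
print('cup',wplane('pics/w1.png',(261,182),.078),'coal',wplane('pics/w1.png',(138,218.5),.018),'mortar',wplane('pics/w1.png',(503,68),.085))
c=wplane('pics/w2.png',(254,153),.022);print('clip',c,wplane('pics/w2.png',(217,12),.006),wplane('pics/w2.png',(267,199),.006),'coal',wplane('pics/w2.png',(508,110),.018),'flask',wplane('pics/w2.png',(60,320),.272))
print(delta([*c,.073]))"
```

```text
cup [0.4661 0.1349] coal [ 0.4805 -0.0111] mortar [0.4321 0.3461]
clip [ 0.4472 -0.2746] [ 0.3078 -0.2684] [ 0.5038 -0.2773] coal [ 0.4824 -0.0169] flask [ 0.4428 -0.3405]
[ 0.11  -0.052  1.769]
```

```bash
python3 -c "
from h import *
print('flask scene top',onplane('scene',(30,292),.272))
for z in(.1,.15,.2,.24):print(z,wplane('pics/w2.png',(20,307),z),wplane('pics/w2.png',(75,330),z),onplane('side',(468,370),z))"
```

```text
flask scene top [ 0.6161 -0.6206]
0.1 [ 0.5069 -0.5181] [ 0.5446 -0.4808] [ 0.5124 -0.5742]
0.15 [ 0.4857 -0.4696] [ 0.5166 -0.4391] [ 0.479  -0.5729]
0.2 [ 0.4645 -0.4211] [ 0.4885 -0.3974] [ 0.4457 -0.5716]
0.24 [ 0.4476 -0.3823] [ 0.466 -0.364] [ 0.419  -0.5706]
```

The flask is far off at about (0.62,-0.62), so I'll descend over the clip and hold.

Request:
step_arm --deltas '[[[0.1,-0.05,0.3,0],[0.1,-0.05,0.6,0],[0.1,-0.05,0.9,0],[0.1,-0.05,0.9,0]]]'

```text
clock: 5.75
ee_pos: [0.447, -0.2743, 0.1583]
orientation: [-0.471, -3.102, -0.003]
wrist_force: [0.1, 0.6, 1.0]
opening: 0.003
grasp_force: 0.0
```

Request:
step_arm --deltas '[[[0,0,0.2,0],[0,0,0.4,0],[0,0,0.6,0],[0,0,0.8,0],[0,0,0.86,0],[0,0,0.86,0],[0,0,0.86,0],[0,0,0.86,0]]]'

```text
clock: 6.75
ee_pos: [0.4484, -0.2764, 0.0748]
orientation: [0.474, 3.104, -0.001]
wrist_force: [0.6, -0.1, 0.0]
opening: 0.001
grasp_force: 0.0
```

```bash
python3 -c "
from h import *
a=cams.capture('side')[230:365,190:370];b=cams.capture('scene')[180:300,60:240]
cv2.imwrite('pics/clip.png',np.hstack([cv2.resize(x,(400,300),interpolation=2) for x in(a,b)])[:,:,::-1])"
```

```text
(no output)
```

View pics/clip.png

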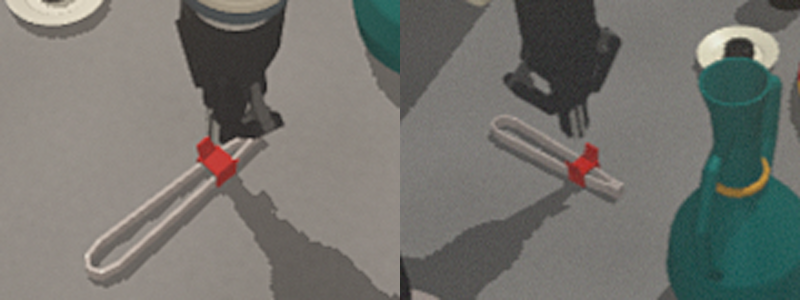

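The fingertips stand just above the clip in both views (side crop about (220,140), scene crop (577,135)), clear of it and in line with it. I'll hold there for over two seconds.

Request:
step_arm --deltas '[[[0,0,0,0],[0,0,0,0],[0,0,0,0],[0,0,0,0],[0,0,0,0],[0,0,0,0],[0,0,0,0],[0,0,0,0]]]'

```text
clock: 7.85
ee_pos: [0.448, -0.2762, 0.074]
orientation: [-0.474, -3.106, 0.0]
wrist_force: [-0.0, -0.8, 0.6]
opening: -0.0
grasp_force: 0.0
```

Request:
step_arm --deltas '[[[0,0,0,0],[0,0,0,0],[0,0,0,0],[0,0,0,0],[0,0,0,0],[0,0,0,0],[0,0,0,0],[0,0,0,0]]]'

```text
clock: 8.85
ee_pos: [0.448, -0.2762, 0.074]
orientation: [0.474, 3.106, -0.0]
wrist_force: [-0.3, 0.8, 0.4]
opening: 0.004
grasp_force: 0.0
```

Request:
step_arm --deltas '[[[0,0,0,0],[0,0,0,0],[0,0,-0.3,0],[0,0,-0.7,0],[0,0,-1,0],[0,0,-1,0]]]'

```text
clock: 9.6
ee_pos: [0.4493, -0.277, 0.1763]
orientation: [0.473, 3.101, -0.003]
wrist_force: [-0.4, -0.3, 0.2]
opening: -0.001
grasp_force: 0.0
```

Request:
step_arm --deltas '[[[0,0,-0.3,0],[0,0,-0.6,0],[0,0,-0.8,0],[0,0,-0.8,0]]]'

```text
clock: 10.1
ee_pos: [0.4484, -0.2764, 0.2543]
orientation: [0.474, 3.104, -0.001]
wrist_force: [0.5, -0.1, 0.3]
opening: 0.001
grasp_force: 0.0
```

```bash
python3 -c "
from h import *
print(delta([.482,-.0165,.25]))"
```

```text
[0.454 2.581 0.041]
```

Request:
step_arm --deltas '[[[0.05,0.3,0,0],[0.1,0.6,0,0],[0.15,0.9,0,0],[0.15,0.9,0,0]]]'

```text
clock: 10.6
ee_pos: [0.4598, -0.1841, 0.2522]
orientation: [-0.47, -3.103, -0.001]
wrist_force: [0.8, -0.9, -0.8]
opening: -0.007
grasp_force: 0.0
```

Request:
step_arm --deltas '[[[0.05,0.3,0,0],[0.1,0.6,0,0],[0.15,0.9,0,0],[0.15,0.9,0,0]]]'

```text
clock: 11.1
ee_pos: [0.4728, -0.0948, 0.2529]
orientation: [-0.47, -3.105, 0.0]
wrist_force: [0.2, 0.1, 0.4]
opening: 0.002
grasp_force: 0.0
```

Request:
step_arm --deltas '[[[0.05,0.3,0,0],[0.1,0.6,0,0],[0.15,0.78,0,0],[0.15,0.78,0,0],[0.15,0.78,0,0]]]'

```text
clock: 11.72
ee_pos: [0.4819, -0.0176, 0.2536]
orientation: [-0.475, -3.105, 0.001]
wrist_force: [-1.2, 0.3, -0.2]
opening: 0.001
grasp_force: 0.0
```

```bash
python3 -c "
from h import *
wsnap('pics/w3.png');print(env.state()['ee_pos'],delta([.482,-.0165,.063]))"
```

```text
[ 0.4819534  -0.0176253   0.25373557] [0.002 0.012 1.907]
```

View pics/w3.png

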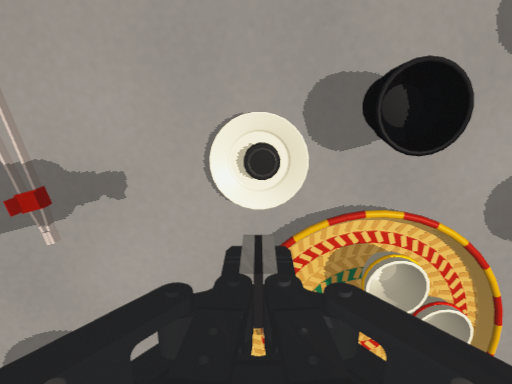

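The wrist view has the charcoal at (262,160), directly ahead of the fingers and consistent with the estimate. I'll descend and hold.

Request:
step_arm --deltas '[[[0,0.03,0.3,0],[0,0.03,0.6,0],[0,0.03,0.95,0],[0,0.03,0.95,0]]]'

```text
clock: 12.28
ee_pos: [0.4811, -0.0144, 0.1571]
orientation: [-0.474, -3.1, 0.001]
wrist_force: [-0.9, -1.0, -1.0]
opening: 0.003
grasp_force: 0.0
```

Request:
step_arm --deltas '[[[0,0,0.2,0],[0,0,0.4,0],[0,0,0.6,0],[0,0,0.8,0],[0,0,0.95,0],[0,0,0.95,0],[0,0,0.95,0],[0,0,0.95,0]]]'

```text
clock: 13.28
ee_pos: [0.4834, -0.0137, 0.0648]
orientation: [0.474, 3.104, 0.0]
wrist_force: [-0.0, 0.4, -0.4]
opening: 0.0
grasp_force: 0.0
```

```bash
python3 -c "
from h import *
print('coal',wplane('pics/w3.png',(262,160),.018),'cup',wplane('pics/w3.png',(422,105),.078),env.state()['ee_pos'])
a=cams.capture('side')[150:260,140:287]
cv2.imwrite('pics/coal.png',cv2.resize(a,(533,400),interpolation=2)[:,:,::-1])"
```

```text
coal [ 0.4808 -0.0141] cup [0.4649 0.1318] [ 0.48342574 -0.01366954  0.06475913]
```

View pics/coal.png

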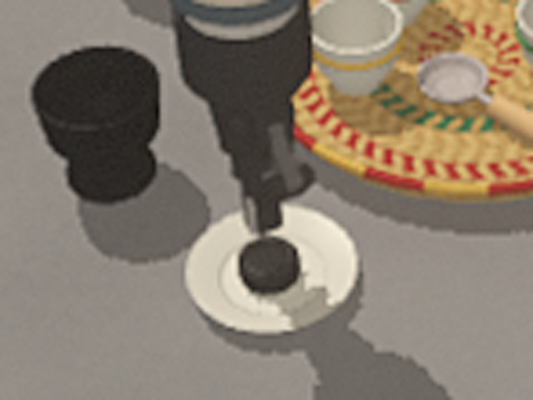

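The tips at crop (265,225) hang just above the charcoal at (269,262) without touching it. I'll hold, lift and move to the cup.

Request:
step_arm --deltas '[[[0,0,0,0],[0,0,0,0],[0,0,0,0],[0,0,0,0],[0,0,0,0],[0,0,0,0],[0,0,0,0],[0,0,0,0]]]'

```text
clock: 14.32
ee_pos: [0.4829, -0.0136, 0.064]
orientation: [-0.474, -3.106, 0.0]
wrist_force: [-0.8, 0.8, -0.5]
opening: -0.0
grasp_force: 0.0
```

Request:
step_arm --deltas '[[[0,0,0,0],[0,0,0,0],[0,0,0,0],[0,0,0,0],[0,0,0,0],[0,0,0,0],[0,0,0,0],[0,0,0,0]]]'

```text
clock: 15.32
ee_pos: [0.4829, -0.0136, 0.064]
orientation: [0.474, 3.106, -0.0]
wrist_force: [0.4, -0.5, 0.4]
opening: -0.0
grasp_force: 0.0
```

Request:
step_arm --deltas '[[[0,0,0,0],[0,0,0,0],[0,0,-0.3,0],[0,0,-0.7,0],[0,0,-1,0],[0,0,-1,0]]]'

```text
clock: 16.08
ee_pos: [0.4844, -0.0137, 0.1661]
orientation: [0.473, 3.101, 0.001]
wrist_force: [-0.2, 0.9, 1.0]
opening: 0.0
grasp_force: 0.0
```

Request:
step_arm --deltas '[[[0,0,-0.3,0],[0,0,-0.6,0],[0,0,-0.9,0],[0,0,-0.9,0]]]'

```text
clock: 16.58
ee_pos: [0.4838, -0.0137, 0.255]
orientation: [0.473, 3.103, 0.0]
wrist_force: [-0.1, -0.3, 0.0]
opening: 0.002
grasp_force: 0.0
```

Request:
step_arm --deltas '[[[0.1,0.3,0,0],[0.2,0.5,0,0],[0.3,0.7,0,0],[0.3,0.7,0,0]]]'

```text
clock: 17.08
ee_pos: [0.474, 0.0629, 0.2522]
orientation: [-0.47, -3.103, 0.001]
wrist_force: [0.1, 1.4, 0.4]
opening: -0.002
grasp_force: 0.0
```

Request:
step_arm --deltas '[[[0.1,0.3,0,0],[0.2,0.5,0,0],[0.29,0.65,0,0],[0.29,0.65,0,0],[0.29,0.65,0,0]]]'

```text
clock: 17.7
ee_pos: [0.4668, 0.1323, 0.2538]
orientation: [-0.474, -3.105, 0.001]
wrist_force: [-0.5, -0.2, -0.3]
opening: 0.004
grasp_force: 0.0
```

```bash
python3 -c "
from h import *
print(env.state()['ee_pos'],delta([.467,.132,.123]))"
```

```text
[0.46681204 0.13225173 0.25377136] [-3.000e-03 -1.000e-03  1.308e+00]
```

Request:
step_arm --deltas '[[[0,0,0.2,0],[0,0,0.4,0],[0,0,0.6,0],[0,0,0.8,0],[0,0,0.8,0]]]'

```text
clock: 18.32
ee_pos: [0.466, 0.1319, 0.1729]
orientation: [-0.475, -3.103, 0.002]
wrist_force: [-0.7, -0.7, -0.9]
opening: -0.001
grasp_force: 0.0
```

Request:
step_arm --deltas '[[[0,0,0.2,0],[0,0,0.4,0],[0,0,0.5,0],[0,0,0.5,0],[0,0,0.5,0],[0,0,0.5,0]]]'

```text
clock: 19.08
ee_pos: [0.4673, 0.1329, 0.1247]
orientation: [0.474, 3.104, 0.001]
wrist_force: [-0.3, -0.3, -0.5]
opening: -0.0
grasp_force: 0.0
```

```bash
python3 -c "
from h import *
a=cams.capture('side')[110:220,100:247];b=cams.capture('scene')[90:200,160:307]
cv2.imwrite('pics/cup.png',np.hstack([cv2.resize(x,(400,300),interpolation=2) for x in(a,b)])[:,:,::-1])"
```

```text
(no output)
```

View pics/cup.png

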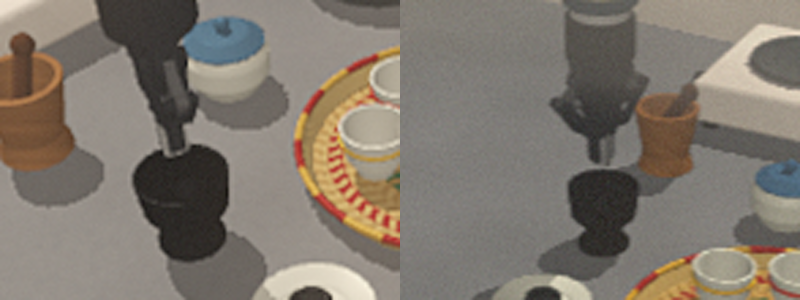

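The tips at side crop (177,150) and scene crop (600,160) are centred over the cup mouth and clear of the rim. I'll hold, lift and draw back.

Request:
step_arm --deltas '[[[0,0,0,0],[0,0,0,0],[0,0,0,0],[0,0,0,0],[0,0,0,0],[0,0,0,0],[0,0,0,0],[0,0,0,0]]]'

```text
clock: 20.18
ee_pos: [0.4668, 0.1328, 0.124]
orientation: [-0.474, -3.106, 0.0]
wrist_force: [-0.3, -0.2, 0.7]
opening: -0.0
grasp_force: 0.0
```

Request:
step_arm --deltas '[[[0,0,0,0],[0,0,0,0],[0,0,0,0],[0,0,0,0],[0,0,0,0],[0,0,0,0],[0,0,0,0],[0,0,0,0]]]'

```text
clock: 21.18
ee_pos: [0.4668, 0.1328, 0.124]
orientation: [-0.474, -3.106, 0.0]
wrist_force: [0.5, -0.1, 0.1]
opening: 0.0
grasp_force: 0.0
```

Request:
step_arm --deltas '[[[0,0,0,0],[0,0,0,0],[0,0,-0.3,0],[0,0,-0.7,0],[0,0,-1,0],[0,0,-1,0]]]'

```text
clock: 21.92
ee_pos: [0.4682, 0.1332, 0.2262]
orientation: [0.473, 3.101, 0.003]
wrist_force: [0.5, -0.3, -0.9]
opening: -0.001
grasp_force: 0.0
```

Request:
step_arm --deltas '[[[0.2,0.1,-0.2,0],[0.4,0.2,-0.4,0],[0.6,0.3,-0.6,0],[0.8,0.3,-0.8,0],[0.8,0.3,-0.8,0],[0.8,0.3,-0.8,0],[0.8,0.3,-0.8,0],[0.8,0.3,-0.8,0]]]'

```text
clock: 22.92
ee_pos: [0.3996, 0.185, 0.3033]
orientation: [-0.475, -3.104, 0.001]
wrist_force: [0.4, 0.1, -0.1]
opening: 0.004
grasp_force: 0.0
```

```bash
python3 -c "
from h import *
e=env.state()['ee_pos']
for p in([.467,.132,.078],[.482,-.015,.018],[.448,-.275,.028]):print(np.linalg.norm(e-p))
print(order.sign_off())"
```

```text
0.24105566998334776
0.3580144650406876
0.5382436482948969
the job is handed in; nothing more can be done
None
```

I pointed at the clip, the charcoal and the cup mouth in that order, over two seconds each. I saw no sign of contact, and the hand ended at least 24 cm from all three. The job is handed in, but the sign-off gave no verdict.

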